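Find the module that the slip-on cover belongs to

TASK

The loose aluminium slip-on cover belongs to one of the three grey modules fixed on the board. Try it on one module after another, sliding it along the board without lifting it, until you find the module that goes inside it; push the cover fully home over that module and leave it there. Do not disturb the bottle and the connector standing between the modules.

Things in the scene. Friction and masses are not known exactly. Their poses are not given: they have to be found in the camera images.
- cover: Loose slip-on cover of sheet aluminium, 104 (x) x 82 (y) x 39 (z) mm, about 0.35 kg, weighted at the rear (balance point amid the finger pocket), flat on the board in front of the modules, mouth roughly to them. Origin: centre of its underside; x toward its open mouth, z up. Front part (x -3 to +52 mm): a roofed hood, open in front and below, 76 mm wide and 36 mm high inside, closed at its inner end by a stop wall (x -7 to -3 mm)
- cover_stop (a point): Foot of the stop wall's hood side, on the middle line (x = -3 mm in the cover's frame; same axes). With the cover home the module's front face touches the stop wall and this point lies at that station's origin; at a module that does not go inside, the mouth is held up at the module's front face and this point stays 55 mm short. The fitting module has 4 mm of play at each side
- cover_pocket (a point): Centre, at underside level, of the finger pocket behind the stop wall (x = -27 mm in the cover's frame; same axes): open above and below, 40 (x) x 76 (y) mm inside; side walls 3 mm thick, rear wall 5 mm, 30 mm high; stop wall 36 mm high. Fingers let down into it push the cover ahead by the stop wall, back by the rear wall, sideways by the side walls
- station_1: Steel foot, 14 x 56 x 24 mm, fixed on the board, with a grey module, 62 mm deep, in front of it. Origin: on the board's top, below the middle of the module's front face (toward the robot); x into the module, square to that face; z up. All stations have the same yaw. The modules (one fits, one is too broad, one too high for the cover, by under 10 mm) change places from start to start
- station_2: Steel foot, 14 x 56 x 24 mm, fixed on the board, with a grey module, 62 mm deep, in front of it. Origin: on the board's top, below the middle of the module's front face (toward the robot); x into the module, square to that face; z up. All stations have the same yaw. The modules (one fits, one is too broad, one too high for the cover, by under 10 mm) change places from start to start
- station_3: Steel foot, 14 x 56 x 24 mm, fixed on the board, with a grey module, 62 mm deep, in front of it. Origin: on the board's top, below the middle of the module's front face (toward the robot); x into the module, square to that face; z up. All stations have the same yaw. The modules (one fits, one is too broad, one too high for the cover, by under 10 mm) change places from start to start
- board: Fixed grey laminate board, 236 (x) x 470 (y) x 12 (z) mm, on which the modules stand and the cover slides. Origin at the centre of its underside; its top face is 12 mm above the origin (z = 12 mm)
- flux: Small white bottle, 21 mm across, 38 mm high, standing loose on the board between two modules; origin at the centre of its underside; to be left alone
- connector: Small black terminal block, 14 x 25 x 9 mm, lying loose on the board between the other two modules; origin at the centre of its underside; to be left alone

How it is judged:
At the end, for the whole second after the job is handed in: The cover is fully home over the one module that goes inside it: flat on the board, its stop wall within 7 mm of touching the module's front face, sitting squarely over it (within 8 mm sideways and 0.16 rad), released and at rest (((x of cover_stop in the frame of station_1 between -0.007 and 0.004 m and y of cover_stop in the frame of station_1 between -0.008 and 0.008 m and z of cover_stop in the frame of station_1 below 0.004 m and angle between the x axis of cover and the x axis of station_1, either way round below 0.16 rad) or (x of cover_stop in the frame of station_2 between -0.007 and 0.004 m and y of cover_stop in the frame of station_2 between -0.008 and 0.008 m and z of cover_stop in the frame of station_2 below 0.004 m and angle between the x axis of cover and the x axis of station_2, either way round below 0.16 rad) or (x of cover_stop in the frame of station_3 between -0.007 and 0.004 m and y of cover_stop in the frame of station_3 between -0.008 and 0.008 m and z of cover_stop in the frame of station_3 below 0.004 m and angle between the x axis of cover and the x axis of station_3, either way round below 0.16 rad)) and linear speed of cover below 0.01 m/s).
It fails at once if the cover is lifted more than 20 mm off the board (height (world z) of cover above 0.032 m).
It fails at once if the bottle is knocked over or moved by more than 20 mm (distance of flux from where it was at the start of the episode above 0.02 m or angle between flux's own z axis and vertical above 0.5 rad).
It fails at once if the connector is moved by more than 20 mm (distance of connector from where it was at the start of the episode above 0.02 m).
It also fails if it takes over 67 s, if anything falls off the work surface, if the arm or the gripper's body presses on something with over 40 N, if the wrist force passes 120 N, or if a joint passes its speed limit or range.

ROBOT

A 6-joint arm with a two-finger parallel gripper is mounted at the origin on a cart in front of the work surface, level with it; the furniture and walls round the work are solid. World frame = base frame: x ahead of the robot, y to its left, z up, the work surface at z = 0. Lengths are in m, angles in rad, forces in N, time in s.
With the tool pointing down it reaches from about 0.35 to 1 m from the base axis. Payload 7.1 kg.
Tool frame: the origin (TCP) lies between the finger pads; the fingertips stand 22 mm ahead of it and the grasp point (between the pads) lies 3 mm ahead of it; z points along the fingers, y is the line along which they close (so a half turn about z gives the same grasp; the last joint's range is limited). The gripper opens to 85 mm and grips with 20 to 120 N. Pads are 22 mm wide; open, the fingers measure 114 mm over their backs; the gripper's body (76 mm by 85 mm) begins 54 mm behind the grasp point. The pads swing forward as they close: fully open they stand 13 mm farther back than shut.
Start: joints at [-1.181, 0.423, 1.63, -0, 1.089, -0.019], TCP at [0.248, -0.573, 0.253] pointing down, gripper open.
Joint ranges: [-3, 3], [-0.9, 2.11], [0.09, 2.58], [-1.31, 4.45], [0.11, 2.69], [-2.54, 2.54]. Speed limits (rad/s): [2.39, 2.39, 3.01, 3.14, 3.14, 3.14].

INTERFACE

Orientations are given as a rotation vector (axis times angle).
In Python, from rig import manip gives the robot as it stands. The module is installed in compiled form; this text tells all that it offers. Calls block until the motion is done:
- manip.move_to(position, orientation): joint-space move of the TCP to a pose.
- manip.servo_line(position, orientation=None, rate=0.15): straight line of the TCP; orientation=None keeps the orientation; rate is the mean speed in m/s.
- manip.set_joints(angles): joint-space move.
- manip.command_gripper(opening, f_grip=None): finger opening in m; f_grip is the grip in N (None keeps the last); returns when the fingers have stopped.
- manip.hold(seconds).
- manip.solve_ik(position, orientation): joint angles nearest the present ones, or None.
- manip.camera(name): name is "side" or "top" or "wrist"; returns a dict with "image" (400x640x3 uint8, red, green, blue), "fx", "fy", "cx", "cy" (pixels), "cam_to_world" (4x4, takes a point from camera to world coordinates); the wrist camera has in their place "mount" (4x4, takes a point from camera to tool coordinates, whose origin is the TCP and whose axes are the flange's). Camera axes: x right, y down, z forward; pixel columns grow to the right and rows downward; lengths in m; the calibration is good to about 2 mm. The wrist camera is an equidistant fisheye: a pixel r from the principal point sees the ray r / f radians off the axis. A picture is of the moment at which its call begins: read the wrist's pose just before it. There is no depth.
A pose or a line that the arm cannot do raises manip.IKError and nothing moves.
- manip.sign_off(): hands the job in; it is judged then, once.
Readings, each from a call of its own:
- manip.get_time(): time.
- manip.get_joint_positions(): joint angles.
- manip.get_joint_vel(): joint speeds.
- manip.get_tau(): joint torques, N m.
- manip.get_position(): TCP position.
- manip.get_ee_rot(): TCP orientation.
- manip.get_contact_force(): force on the tool from outside, world axes, zero at the start.
- manip.get_torque(): the same for the moment, N m.
- manip.get_width(): finger opening in m.
- manip.get_grip_force(): force on a finger pad.
Only numpy, scipy, OpenCV 4.12 (cv2) and the standard library are available. Lean on these libraries where they do the work, as an engineer would, in place of code of your own. Each camera call takes 0.05 s, during which the arm holds its last target. There are 200 camera calls.

## Working session

There is one attempt and no reset: what is moved stays moved. The work goes in short steps, each a Python script; the robot and the scene stay as the last script left them, time stands still between calls to the robot, and variables do not carry over. Pictures are saved under pics/ and viewed, at most 10 in all, crops included, and the job is handed in when it is done.

```bash
mkdir -p pics
python3 - <<'E'
from rig import manip
import cv2
for n in ["top","side"]:
    c=manip.camera(n); cv2.imwrite(f"pics/{n}.png",c["image"][:,:,::-1]); print(n,c["fx"],c["fy"],c["cx"],c["cy"],c["cam_to_world"].round(4).tolist())
c=manip.camera("wrist");print({k:v for k,v in c.items() if k!="image"})
print(manip.get_time(),manip.get_ee_rot(),manip.get_position())
E
```

```text
top 478.52292113970407 478.52292113970407 311.130872826239 200.88965828326033 [[-0.0306, -0.9969, 0.0726, 0.4465], [-0.9989, 0.0279, -0.0388, 0.2585], [0.0367, -0.0737, -0.9966, 0.908], [0.0, 0.0, 0.0, 1.0]]
side 392.4084565644845 392.4084565644845 319.5651818844476 198.52088147622285 [[0.9678, -0.163, 0.1917, 0.3463], [-0.2513, -0.5911, 0.7664, -0.4127], [-0.0116, -0.7899, -0.6131, 0.574], [0.0, 0.0, 0.0, 1.0]]
{'fx': 309.70691628693146, 'fy': 309.70691628693146, 'cx': 324.07336578649097, 'cy': 203.79587126264084, 'mount': array([[ 6.76000589e-04, -9.51914518e-01, -3.06363010e-01,
         7.82379100e-02],
       [ 9.99999488e-01,  8.74143194e-04, -5.09556795e-04,
         1.68466119e-03],
       [ 7.52859651e-04, -3.06362509e-01,  9.51914621e-01,
        -1.20121937e-01],
       [ 0.00000000e+00,  0.00000000e+00,  0.00000000e+00,
         1.00000000e+00]])}
0.15 [-3.07505203e+00 -6.37507255e-01  3.50326637e-04] [ 0.24833902 -0.57311936  0.25272001]
```

View pics/top.png

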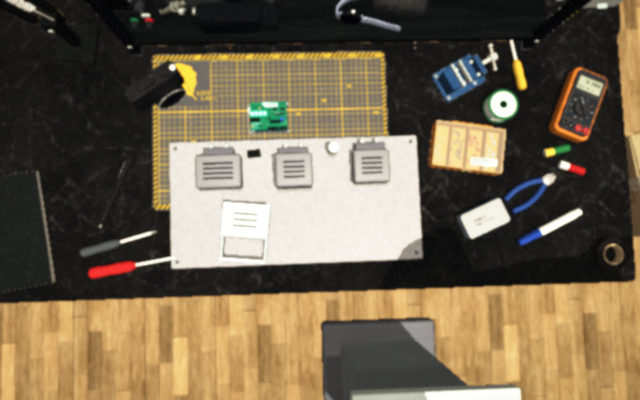

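View pics/side.png

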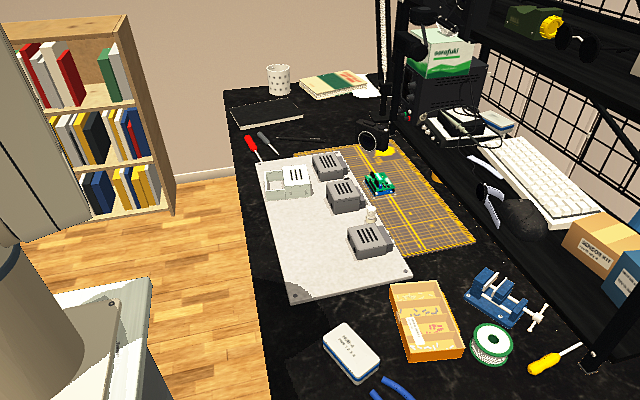

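The top view shows the modules at about (218,168), (293,168) and (370,165). The left one looks broader. The cover is at (244,231), the bottle at (333,147) and the connector at (254,153). I'll zoom in to get the corners.

Run:
```python
import cv2
t=cv2.imread("pics/top.png")[130:275,160:430]; s=cv2.imread("pics/side.png")[140:310,250:430]
cv2.imwrite("pics/t2.png",cv2.resize(t,None,fx=2.9,fy=2.9,interpolation=cv2.INTER_CUBIC))
cv2.imwrite("pics/s2.png",cv2.resize(s,None,fx=3.5,fy=3.5,interpolation=cv2.INTER_CUBIC))
```

```text
(no output)
```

View pics/t2.png

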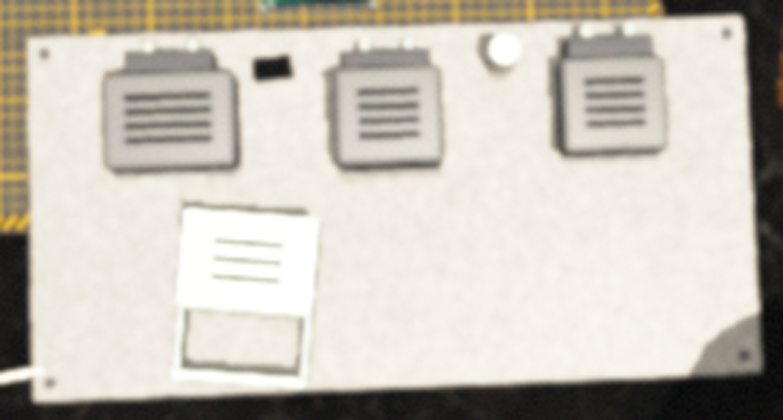

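View pics/s2.png

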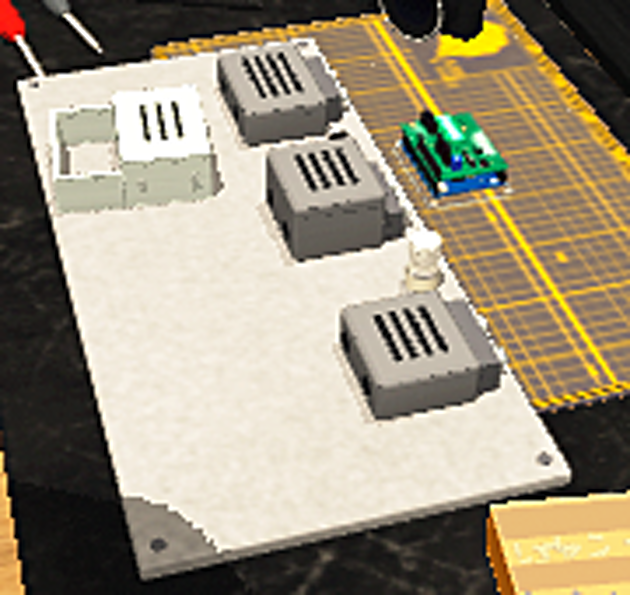

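The left module (station A) is broad, the middle one is visibly taller, and the right one looks like the fit, so I'll try that one first. Next I'll estimate poses from the corner pixels.

```bash
cat > h.py <<'E'
from rig import manip
import numpy as np, cv2
from scipy.spatial.transform import Rotation as R
def cast(c,px,z,T=None):
    px=np.atleast_2d(np.asarray(px,float)); d=(px-[c["cx"],c["cy"]])/[c["fx"],c["fy"]]
    if T is None: T=c["cam_to_world"]; v=np.c_[d,np.ones(len(d))]
    else:
        th=np.linalg.norm(d,axis=1)[:,None]; v=np.c_[d/th*np.sin(th),np.cos(th)]
    v=v@T[:3,:3].T; o=T[:3,3]
    return (o+v*((np.asarray(z)-o[2])/v[:,2])[:,None])[:,:2]
def ori(yaw,flip): # tool x at world angle yaw (+pi if flip)
    return (R.from_euler('z',yaw+(np.pi if flip else 0))*R.from_rotvec([np.pi,0,0])).as_rotvec()
def wrist():
    T=np.eye(4);T[:3,:3]=R.from_rotvec(manip.get_ee_rot()).as_matrix();T[:3,3]=manip.get_position()
    c=manip.camera("wrist"); return c,T@c["mount"]
E
python3 - <<'E'
from h import *
c=manip.camera("top")
f=lambda p:np.array(p)/2.9+[160,130]-0.33
a=cast(c,f([(184,206),(320,213),(173,380),(305,387)]),np.array([.051,.051,.042,.042]))
print("cover mouthL mouthR rearL rearR\n",a.round(4))
m=cast(c,f([(563,153),(664,153),(562,60),(664,57)]),np.full(4,.044));print("mod3",m.round(4))
m=cast(c,f([(338,167),(438,167),(338,72),(440,68)]),np.full(4,.054));print("mod2",m.round(4))
b=cast(c,f([(27,38),(743,15),(762,372),(33,403)]),np.full(4,.012));print("board",b.round(4))
print(cast(c,f([(272,67),(500,50)]),np.array([.02,.05])).round(3))
for fl in (0,1):
  for p in ([.4,.3,.2],[.45,.0,.2],[.37,.29,.04],[.47,.06,.04]):
    q=manip.solve_ik(p,ori(0,fl)); print(fl,p,None if q is None else np.round(q,2))
E
```

```text
cover mouthL mouthR rearL rearR
 [[0.5137 0.3823]
 [0.507  0.2989]
 [0.4071 0.3921]
 [0.4002 0.3112]]
mod3 [[0.541  0.146 ]
 [0.5393 0.0821]
 [0.6001 0.1444]
 [0.6005 0.0795]]
mod2 [[0.535  0.287 ]
 [0.5333 0.2253]
 [0.5941 0.2855]
 [0.5951 0.2221]]
board [[0.6285 0.4869]
 [0.6329 0.0192]
 [0.3986 0.0178]
 [0.3941 0.4852]]
[[0.604 0.329]
 [0.606 0.184]]
0 [0.4, 0.3, 0.2] [ 0.62  0.32  1.94 -0.    0.88  2.19]
0 [0.45, 0.0, 0.2] [-0.03  0.25  2.05 -0.    0.85  1.54]
0 [0.37, 0.29, 0.04] [ 0.64  0.58  2.07 -0.    0.49  2.21]
0 [0.47, 0.06, 0.04] [ 0.1   0.58  2.06 -0.    0.5   1.67]
1 [0.4, 0.3, 0.2] [ 0.62  0.32  1.94 -0.    0.88 -0.95]
1 [0.45, 0.0, 0.2] [-0.03  0.25  2.05  0.    0.85 -1.6 ]
1 [0.37, 0.29, 0.04] [ 0.64  0.58  2.07 -0.    0.49 -0.93]
1 [0.47, 0.06, 0.04] [ 0.1   0.58  2.06 -0.    0.5  -1.47]
```

Run:
```python
from h import *
manip.move_to([.4286,.349,.16],ori(-.10,0)); manip.command_gripper(.03)
c,T=wrist(); np.savez("w1.npz",T=T,**{k:v for k,v in c.items()})
cv2.imwrite("pics/w1.png",c["image"][:,:,::-1]);print(manip.get_time(),manip.get_position(),manip.get_width())
```

```text
4.125 [0.42857315 0.34900072 0.15997468] 0.029797145089519143
```

View pics/w1.png

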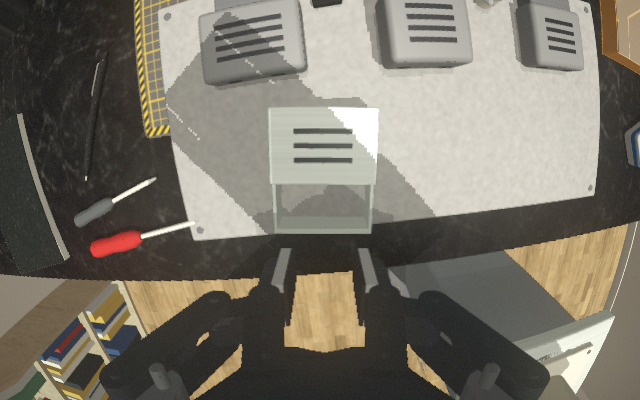

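The close view shows the roof corners at (269,108), (378,108), (380,184) and (272,183), the rear wall's top outer edge from (274,234) to (373,234), and the module fronts at the top.

Run:
```python
from h import *
d=np.load("w1.npz");c={k:float(d[k]) for k in("fx","fy","cx","cy")};T=d["T"]
p=cast(c,[(269,108),(378,108),(379.5,184),(271.5,183),(274,234),(373,234)],np.array([.051]*4+[.042]*2),T)
print(p.round(4)); ax=(p[0]+p[1]-p[4]-p[5])/2;print(np.hypot(*ax),np.arctan2(ax[1],ax[0]))
e=p[0]-p[1];print("front edge yaw",np.arctan2(-e[0],e[1]))
print("pocket from mouth",(p[0]+p[1])/2-.079*ax/np.hypot(*ax),"from rear",(p[4]+p[5])/2+.025*ax/np.hypot(*ax))
# module front top edges; foot of right
print(cast(c,[(205,85),(305,73),(388,68),(472,63),(529,69),(583,69)],np.array([.044,.044,.054,.054,.044,.044]),T).round(4))
```

```text
[[0.5113 0.38  ]
 [0.5034 0.3002]
 [0.4454 0.3029]
 [0.4544 0.3856]
 [0.4083 0.392 ]
 [0.4001 0.3089]]
0.10369417697661072 -0.09994001078351004
front edge yaw -0.09966891678242804
pocket from mouth [0.42875509 0.34798267] from rear [0.42905938 0.34795216]
[[0.5379 0.4303]
 [0.5348 0.3512]
 [0.5326 0.2907]
 [0.5366 0.2224]
 [0.5362 0.1579]
 [0.5433 0.0836]]
```

Run:
```python
from h import *
o=ori(-.10,0)
manip.servo_line([.4289,.348,.07],o,.15); manip.servo_line([.4289,.348,.042],o,.08)
print(manip.get_contact_force().round(1))
manip.command_gripper(.06,20)
print("w",manip.get_width(),manip.get_grip_force(),manip.get_contact_force().round(1))
manip.servo_line([.421,.340,.042],o,.05)
print(manip.get_contact_force().round(1),manip.get_width())
# slide sideways, turning to station yaw
manip.servo_line([.425,.20,.042],ori(-.05,0),.06)
manip.servo_line([.43,.116,.042],ori(-.03,0),.06)
print(manip.get_contact_force().round(1),manip.get_width(),manip.get_time())
c,T=wrist(); np.savez("w2.npz",T=T,**c); cv2.imwrite("pics/w2.png",c["image"][:,:,::-1])
```

```text
[ 0.3 -0.7  0.9]
w 0.04957788772768583 22.624764958196693 [ 0.4  0.3 -3. ]
[-2.  -1.5  1.5] 0.0489207032773358
[ 0.4 -1.8  0.9] 0.04940041303977916 10.075
```

View pics/w2.png

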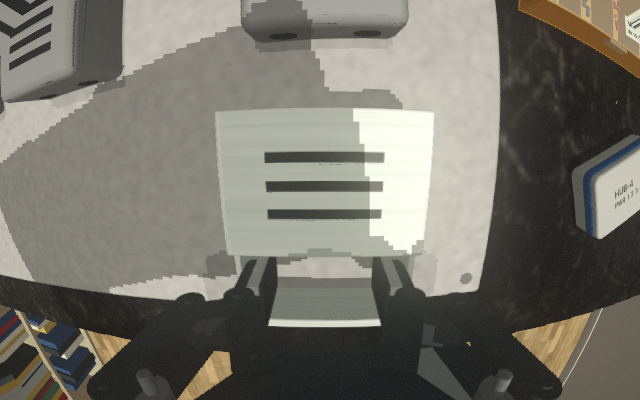

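The cover is now in front of the third module. The mouth's roof edge runs from (216,112) to (434,112), and the module's front foot from about (251,41) to (402,38).

Run:
```python
from h import *
d=np.load("w2.npz");c={k:float(d[k]) for k in("fx","fy","cx","cy")};T=d["T"]
p=cast(c,[(216,112),(434,112),(227,248),(423,251)],np.full(4,.051),T);print(p.round(4))
e=p[0]-p[1];print("cover yaw",np.arctan2(-e[0],e[1]),"mouth mid",(p[0]+p[1])/2)
# module: foot of front; sides at the top of the front face
q=cast(c,[(251,41),(402,38)],np.full(2,.012),T);e=q[0]-q[1];print(q.round(4),"yaw",np.arctan2(-e[0],e[1]),"mid",q.mean(0))
for h in(.04,.046):
  r=cast(c,[(243,22),(408,22)],np.full(2,h),T);print(h,r.round(4),r.mean(0))
print(manip.get_position())
```

```text
[[0.5097 0.1519]
 [0.5075 0.0716]
 [0.4551 0.1537]
 [0.4514 0.0727]]
cover yaw -0.02831334446738003 mouth mid [0.50859419 0.11173538]
[[0.544  0.1463]
 [0.5437 0.0734]] yaw -0.0047528481570967415 mid [0.54384551 0.10986965]
0.04 [[0.546  0.1431]
 [0.5442 0.0778]] [0.54513338 0.11045714]
0.046 [[0.5442 0.1416]
 [0.5425 0.0795]] [0.54335356 0.11053548]
[0.42998259 0.11599067 0.04201777]
```

Run:
```python
from h import *
p0=np.array([.430,.116,.042]);u=np.array([np.cos(.03),-np.sin(.03),0])
for s in (.03,.042,.055,.07,.08,.086,.089,.092,.095,.098):
    manip.servo_line(p0+s*u-[0,.0003,0],None,.04); f=manip.get_contact_force()
    print(s,manip.get_position().round(4),f.round(1),round(manip.get_width(),4))
    if abs(f[0])>18 or abs(f[1])>20: break
print(manip.get_time())
c,T=wrist(); np.savez("w3.npz",T=T,**c); cv2.imwrite("pics/w3.png",c["image"][:,:,::-1])
```

```text
0.03 [0.4582 0.1147 0.0419] [-5.2 -1.8  7.5] 0.0491
0.042 [0.472  0.1146 0.0419] [-1.3  1.1  0. ] 0.0491
0.055 [0.4855 0.1141 0.042 ] [ 1.   0.1 -2. ] 0.0495
0.07 [0.5004 0.1137 0.0419] [ 2.  -0.4 -2.2] 0.0491
0.08 [0.5103 0.1133 0.0419] [ 1.3 -0.3 -2.8] 0.0495
0.086 [0.5162 0.1131 0.042 ] [ 1.3  0.  -1. ] 0.0489
0.089 [0.5168 0.113  0.0419] [-7.4  1.8  6.1] 0.0495
0.092 [0.5173 0.1128 0.0417] [-14.3   3.8  13.3] 0.0492
0.095 [0.5184 0.1126 0.0415] [-19.7   4.6  17.6] 0.049
13.925
```

View pics/w3.png

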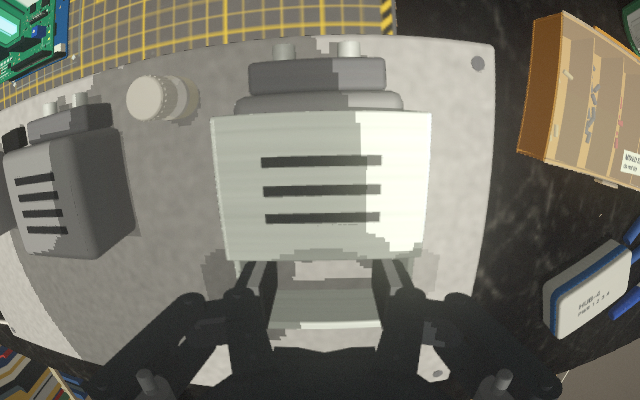

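The cover has slid over the module, with only a thin rim showing ahead of the mouth (rows 95–112). The bottle and connector haven't moved. Next I'll unclamp, give a firm push on the stop wall, retreat and check the depth.

Run:
```python
from h import *
p=np.array([.517,.1131,.043])
manip.servo_line(p,None,.04); manip.command_gripper(.040,20); print(manip.get_contact_force().round(1),manip.get_width())
u=np.array([np.cos(.03),-np.sin(.03),0])
for s in np.arange(.003,.022,.002):
    manip.servo_line(p+s*u,None,.03); f=manip.get_contact_force(); print(s.round(3),manip.get_position().round(4),f.round(1))
    if f[0]<-20: break
print(manip.get_time())
manip.servo_line(p,None,.03)
manip.servo_line(p+[0,0,.10],None,.1)
manip.servo_line(p+[-.05,0,.13],None,.15)
c,T=wrist(); np.savez("w4.npz",T=T,**c); cv2.imwrite("pics/w4.png",c["image"][:,:,::-1])
```

```text
[0.5 1.1 0.5] 0.039964759761668675
0.003 [0.5205 0.113  0.0431] [-0.2 -0.1 -0.2]
0.005 [0.5222 0.113  0.043 ] [-0.2 -0.9 -0.4]
0.007 [0.5242 0.1129 0.043 ] [ 0.9 -0.3  0.6]
0.009 [0.5253 0.1128 0.0428] [-3.1  1.3  2.2]
0.011 [0.5255 0.1127 0.0427] [-9.1  0.7  6.3]
0.013 [0.5255 0.1126 0.0424] [-13.4   3.    9.3]
0.015 [0.5256 0.1125 0.0422] [-19.6   3.4  14.1]
0.017 [0.5257 0.1124 0.0419] [-25.3   5.3  17.5]
16.65
```

View pics/w4.png

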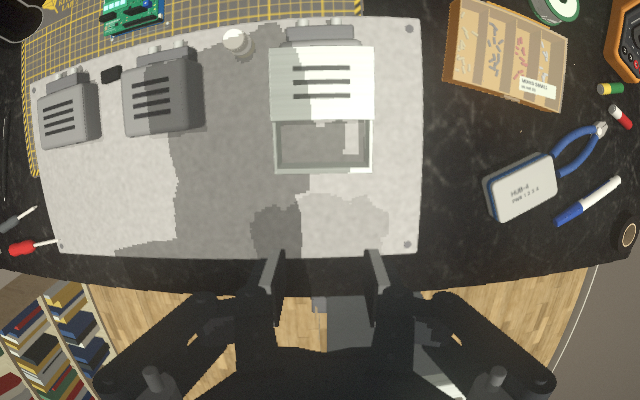

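Run:
```python
from h import *
d=np.load("w4.npz");c={k:float(d[k]) for k in("fx","fy","cx","cy")};T=d["T"]
p=cast(c,[(269,47),(374,46),(275,173),(372,172)],np.array([.051,.051,.042,.042]),T);print(p.round(4))
ax=(p[0]+p[1]-p[2]-p[3])/2;L=np.hypot(*ax);print(L,np.arctan2(ax[1],ax[0]))
print("stop",(p[0]+p[1])/2-.055*ax/L,(p[2]+p[3])/2+.049*ax/L)
# foot front (module back) edge at foot height
print(cast(c,[(288,41),(354,41)],np.full(2,.036),T).round(4))
```

```text
[[0.5968 0.1505]
 [0.5951 0.0695]
 [0.4939 0.152 ]
 [0.4924 0.071 ]]
0.10283044362183233 -0.014363763480802687
stop [0.54095634 0.11080436] [0.54212577 0.11078756]
[[0.6039 0.1372]
 [0.6022 0.0834]]
```

```bash
python3 -c "
from rig import manip
print(manip.sign_off())"
```

```text
the job is handed in; nothing more can be done
None
```

The cover is fully home over the right-hand module, its stop wall measuring about 1–2 mm from that module's front face; I handed the job in and got no verdict back. I tried only that module, because the pictures showed the left one too broad and the middle one too high, and the bottle and connector look untouched.

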